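# Rivet the retaining plate to the pigment-jar rack

### The arm

A 6-joint arm with a two-finger parallel gripper is mounted at the origin on a cart in front of the work surface, level with it; the furniture and walls round the work are solid. World frame = base frame: x ahead of the robot, y to its left, z up, the work surface at z = 0. Lengths are in m, angles in rad, forces in N, time in s.
With the tool pointing down it reaches from about 0.325 to 0.775 m from the base axis. Payload 5.5 kg.
Tool frame: the origin (TCP) lies at the very end of the fingers, on their centre line; the grasp point (between the pads) lies 19 mm behind it (robot.tcp_to_grasp is the distance from the TCP to the grasp point, in m); z points along the fingers, y is the line along which they close (so a half turn about z gives the same grasp; the last joint's range is limited). The gripper opens to 88 mm and grips with 3 to 60 N. Pads are 20 mm wide; open, the fingers measure 115 mm over their backs; the gripper's body (75 mm by 178 mm) begins 61 mm behind the grasp point.
Start: joints at [-1.272, 0.091, 1.231, -0, 1.82, -0.057], TCP at [0.209, -0.562, 0.223] pointing down, gripper open.
Joint ranges: [-2.87, 2.87], [-0.86, 2.18], [0.17, 2.46], [-1.51, 4.65], [0.06, 2.69], [-2.65, 2.65]. Speed limits (rad/s): [2.57, 2.57, 3.01, 3.14, 3.14, 3.14].

### API

Orientations are given as a unit quaternion [w, x, y, z].
In Python, from workcell import robot gives the robot as it stands. The module is installed in compiled form; this text tells all that it offers. Calls block until the motion is done:
- robot.move_ptp(position, orientation): joint-space move of the TCP to a pose.
- robot.move_l(position, ori=None, v=0.15): straight line of the TCP; ori=None keeps the orientation; v is the mean speed in m/s.
- robot.move_joints(angles): joint-space move.
- robot.let_go() and robot.close_gripper(): open the fingers fully, or close them until they stop; the grip force is fixed at half the most.
- robot.wait(seconds).
- robot.ik(position, orientation): joint angles nearest the present ones, or None.
- robot.sense(): the state.
- robot.snapshot(name): name is "scene" or "top" or "wrist"; returns a dict with "frame" (480x640x3 uint8, blue, green, red), "fx", "fy", "cx", "cy" (pixels), "k1" (the pictures are not rectified: a ray, as slopes to the right and down, at radius r is drawn at 1 + k1 r^2 times it, then the intrinsics apply), "camera_from_world" (4x4, takes a point from world to camera coordinates). Camera axes: x right, y down, z forward; pixel columns grow to the right and rows downward; lengths in m; the calibration is good to about 2 mm. A picture is of the moment at which its call begins. There is no depth.
A pose or a line that the arm cannot do raises robot.PlanningError and nothing moves.
- robot.sign_off(): hands the job in; it is judged then, once.
Trained networks look in the newest picture that a camera, given by its name, has taken for a name from the list of things; names that differ only in an ending like _2 or _b are one class to them, and where a whole thing is asked for, a point or a joint stands for the part that bears it (a point fixed in the world has none). Each returns a list of dicts, best first, with "score" (0 to 1); they miss things now and then, are a little off and sometimes report something else, mostly with a low value. They report only what shows in the picture. A call takes as long as a camera call.
- robot.recognise(target, camera): "rect" ([left, top, width, height] in pixels, round what is visible of it).
- robot.cut_out(target, camera): "region" (480x640 bool, what is visible of it) and "rect" ([left, top, width, height] in pixels, round what is visible of it).
The state is a dict: "time_s": time; "joint_positions": joint angles; "qvel": joint speeds; "effort": joint torques, N m; "tcp_pos": TCP position; "ee_rot": TCP orientation; "contact_force": force on the tool from outside, world axes, zero at the start; "ft_torque": the same for the moment, N m; "finger_gap": opening from 0.0 (shut) to 1.0 (fully open); "grip_force": force on a finger pad.
Only numpy, scipy, OpenCV 4.12 (cv2) and the standard library are available. Lean on these libraries where they do the work, as an engineer would, in place of code of your own. Each camera call takes 0.05 s, during which the arm holds its last target. There are 200 camera calls.

### The job

The white plate of the pigment-jar rack is held by one rivet only, so its free end has swung a little out of line with the board under it. Take the last push rivet from its grey carrier, feel it through the plate's open rivet hole and on into the hidden hole in the board until its flange sits down on the plate, and only then press its red centre pin flush so that the split foot spreads and locks it. Push gently, never with more than 30 N, or the plastic cracks; leave the pigment jar, the tin and the eraser where they are.

Things in the scene. Friction and masses are not known exactly. Their poses are not given: they have to be found in the camera images.
- rack: Jar rack, fixed to the bench: a plywood board 72 x 250 x 8 mm on two end cheeks, its upper face 34 mm above the bench, hollow underneath, with a white plate on top. Origin on the bench under the middle of the board, y along its length, z up. Near its -y end the board has a rivet hole, 11 mm wide and right through, drilled by eye, up to 5 mm off its middle line; the plate hides it.
- plate: White plate on the board, 56 x 232 x 4 mm, its top 38 mm above the bench: four 32 mm jar openings in a row, an 11 mm rivet hole near each end. It turns about first_rivet, stiffly (1 to 2 N at its open hole), up to 13 mm either way of straight along the board, and stays where it is left. Origin on that pivot, at the board's face; y along the plate, away from the open hole.
- plate_hole (a point): Centre of the plate's open hole at the plate's top face, z up; moves with the plate, 190 mm from the pivot. At the start the free end has swung up to 12 mm to one side or the other; it must be over the board's hole, which is within 5 mm of where this point lies with the plate straight along the board. Measured points are good to 1 or 2 mm: feel for it with the rivet's foot.
- first_rivet (a point): Centre of the black rivet already in place at the other (+y) end of the plate, at the plate's top face; the plate swings about it.
- carrier: Grey plastic channel that the rivets are supplied on, fixed to the bench: 96 mm long (its x), 32 mm wide, 28 mm high, three 13.5 mm sockets 32 mm apart; the one rivet left stands in the middle socket, flange on the channel. Origin on the bench under its middle.
- rivet: Loose black push rivet, upright, 24 g. Origin: middle of the flange's underside, its seat; z up its axis. Above: round flange 26 mm wide, 2.6 mm thick; collar 16 x 16 mm, flats square to its x and y, top at 9.8 mm, to grip by. Below: barrel 10 mm wide to -12.5 mm; split, rounded, tapering foot, 9 mm wide near its end at -22 mm. Seated, the origin is on plate_hole.
- rivet_pin (a joint): How far the rivet's red centre pin is pressed in, m: 0 = up (start), 0.009 = flush with the collar, where it stops. It stays where it is left; it takes 8 N to start and 12 N at the end. Pressing it spreads the foot, so a rivet pressed early no longer goes through the holes.
- pin_top (a point): Top of the red pin (button 8 mm wide), 19.2 mm above the rivet's origin with the pin up, 10.2 mm when flush.
- jar_madder: Bystander: stoppered glass jar of pink pigment, 27 mm across, 61 mm high; origin under its middle.
- gum_tin: Bystander: blue round tin, 68 mm across, 24 mm high; origin under its middle.
- eraser: Bystander: white eraser in a blue sleeve, 20 x 42 x 12 mm; origin under its middle.

How it is judged:
By the outcome, as a careful person would: the job done as asked, in the order asked, and still so for the second after the job is handed in, with the robot touching nothing.
It also fails if it takes over 64 s, if anything falls off the work surface, if the arm or the gripper's body presses on something with over 40 N, if the wrist force passes 120 N, or if a joint passes its speed limit or range.

## Working session

There is one attempt and no reset: what is moved stays moved. The work goes in short steps, each a Python script; the robot and the scene stay as the last script left them, time stands still between calls to the robot, and variables do not carry over. Pictures are saved under pics/ and viewed, at most 10 in all, crops included, and the job is handed in when it is done.

```bash
mkdir -p pics; ls
cat > h.py <<'E'
import numpy as np, cv2
from workcell import robot
def pix2ray(s,u,v):
    x=(u-s["cx"])/s["fx"];y=(v-s["cy"])/s["fy"]
    a,b=x,y
    for _ in range(20):
        k=1+s["k1"]*(a*a+b*b);a,b=x/k,y/k
    T=np.array(s["camera_from_world"]);R=T[:3,:3];t=T[:3,3]
    return -R.T@t, R.T@np.array([a,b,1.])
def on_plane(s,u,v,z):
    o,d=pix2ray(s,u,v); return o+d*(z-o[2])/d[2]
def w2pix(s,p):
    T=np.array(s["camera_from_world"]);c=T[:3,:3]@np.array(p)+T[:3,3]
    x,y=c[:2]/c[2];k=1+s["k1"]*(x*x+y*y)
    return s["cx"]+s["fx"]*x*k, s["cy"]+s["fy"]*y*k
E
python3 - <<'E'
from h import *
for c in ["scene","top"]:
    s=robot.snapshot(c); cv2.imwrite(f"pics/{c}0.png",s["frame"])
    print(c,s["fx"],s["k1"],pix2ray(s,320,240))
    for n,z in [("rack",.034),("plate",.038),("first_rivet",.038),("plate_hole",.038),("carrier",.028),("rivet",.035),("pin_top",.047),("jar_madder",.03),("gum_tin",.024),("eraser",.012)]:
        for d in robot.cut_out(n,c)[:2]:
            l,t,w,h=d["rect"]; m=d["region"]; ys,xs=np.nonzero(m)
            print(n,round(d["score"],2),d["rect"],on_plane(s,xs.mean(),ys.mean(),z).round(4) if len(xs) else None)
print(robot.sense())
E
```

```text
pics
scene 535.5642108431852 -0.032961903103943986 (array([ 0.22859986, -0.79603376,  0.9008671 ]), array([ 0.26615024,  0.59819279, -0.75587654]))
rack 0.76 [277.7, 165.5, 81.9, 81.3] [ 0.5776 -0.0139  0.034 ]
plate 0.65 [281.5, 165.8, 70.9, 69.8] [ 0.5765 -0.0111  0.038 ]
first_rivet 0.78 [278.4, 164.1, 85.8, 84.1] [ 0.5762 -0.0186  0.038 ]
plate_hole 0.55 [277.9, 167.4, 76.1, 71.2] [ 0.5763 -0.0066  0.038 ]
carrier 0.61 [304.1, 292.4, 43.4, 41.2] [ 0.4682 -0.2843  0.028 ]
carrier 0.35 [322.2, 303.4, 10.3, 13.7] [ 0.4712 -0.275   0.028 ]
rivet 0.53 [323.8, 306.2, 8.7, 8.9] [ 0.4694 -0.2784  0.035 ]
jar_madder 0.51 [376.5, 240.1, 20.0, 26.0] [ 0.6464 -0.2013  0.03  ]
jar_madder 0.37 [281.8, 167.4, 69.9, 69.2] [ 0.5802 -0.0042  0.03  ]
eraser 0.61 [304.6, 295.1, 43.7, 39.7] [ 0.4719 -0.2752  0.012 ]
eraser 0.55 [273.5, 281.6, 17.4, 16.4] [ 0.4127 -0.1783  0.012 ]
top 488.4519851511433 -0.10239849384406495 (array([ 0.42341339, -0.13066469,  1.01651607]), array([ 0.13053188, -0.01303976, -0.9913743 ]))
rack 0.61 [184.5, 202.2, 127.4, 51.6] [0.5796 0.0071 0.034 ]
plate 0.83 [186.7, 202.
[... 841 characters left out ...]
s': 1.1, 'joint_positions': array([-1.27170854e+00,  9.11121146e-02,  1.23070658e+00,  8.31431901e-06,
        1.81978762e+00, -5.66522726e-02]), 'qvel': array([ 0.00086915, -0.00014137,  0.00021601, -0.00168369,  0.00028299,
       -0.00029984]), 'effort': array([ 7.50872659e-04, -4.46204031e+01, -4.06519318e+01,  6.97957934e-02,
        1.95445045e-02, -9.45620755e-07]), 'tcp_pos': array([ 0.20900332, -0.56243924,  0.22262024]), 'ee_rot': array([-7.26930910e-06,  9.84222607e-01,  1.76934621e-01,  3.17323773e-06]), 'contact_force': array([-0.30228059,  0.0501518 , -0.18340428]), 'ft_torque': array([ 0.01574122,  0.00593395, -0.02452937]), 'grip_force': 0.0, 'finger_gap': 1.0007281779020072}
```

Run:
```python
import cv2,numpy as np
t=cv2.imread("pics/top0.png");s=cv2.imread("pics/scene0.png")
a=cv2.resize(t[190:265,175:325],(800,400),interpolation=cv2.INTER_CUBIC)
b=cv2.resize(t[250:310,360:410],(166,200),interpolation=cv2.INTER_CUBIC)
c=cv2.resize(s[150:350,260:410],(150,200))
d=cv2.resize(t,(267,200))
cv2.imwrite("pics/m0.png",np.vstack([a,np.hstack([b,c,d,np.zeros((200,800-166-150-267,3),np.uint8)])]))
```

```text
(no output)
```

View pics/m0.png

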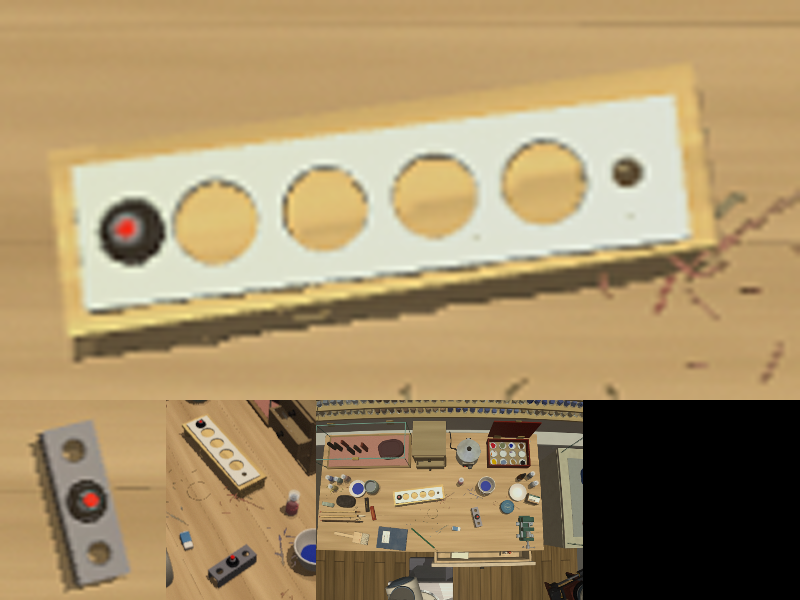

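```bash
cat >> h.py <<'E'
def q(a): return [0,np.cos(a/2),np.sin(a/2),0]
E
python3 - <<'E'
from h import *
s=robot.snapshot("top")
P=lambda u,v,z:on_plane(s,175+u/5.3333,190+v/5.3333,z)
C=lambda u,v,z:on_plane(s,360+u/3.32,250+(v-400)/3.333,z)
print("hole",P(627,172,.038),"riv",P(132,231,.041), "flat", P(132,231,.038))
print("board", [P(*p,.034).round(4) for p in [(52,154),(692,68),(714,242),(72,334)]])
print("plate", [P(*p,.038).round(4) for p in [(73,168),(675,96),(690,240),(88,310)]])
a,b=C(74,450,.028),C(97,552,.028); r=C(91,499,.047);d=a-b
print("carrier",a,b,(a+b)/2,r,np.arctan2(d[1],d[0]))
h=P(627,172,.038)
m=(a+b)/2
for yaw in (0.,0.1): print(robot.ik([m[0],m[1],.2],q(yaw)))
robot.move_ptp([m[0]-.0,m[1],.20],q(0))
w=robot.snapshot("wrist"); cv2.imwrite("pics/w_car.png",w["frame"])
print("cam",pix2ray(w,320,240),robot.sense()["time_s"],robot.sense()["tcp_pos"], robot.sense()["joint_positions"])
np.save("w_car.npy",{k:v for k,v in w.items()},allow_pickle=True)
E
```

```text
hole [ 0.58865952 -0.08794576  0.038     ] riv [0.56584019 0.0999946  0.041     ] flat [0.56627819 0.10070395 0.038     ]
board [array([0.5968, 0.1336, 0.034 ]), array([ 0.6298, -0.1126,  0.034 ]), array([ 0.5623, -0.121 ,  0.034 ]), array([0.5273, 0.1236, 0.034 ])]
plate [array([0.5907, 0.1242, 0.038 ]), array([ 0.6181, -0.1061,  0.038 ]), array([ 0.5625, -0.112 ,  0.038 ]), array([0.536 , 0.1167, 0.038 ])]
carrier [ 0.50211044 -0.27029465  0.028     ] [ 0.44000558 -0.28333139  0.028     ] [ 0.47105801 -0.27681302  0.028     ] [ 0.47123324 -0.27734551  0.047     ] 0.2069107136630659
[-5.93551491e-01 -5.68575944e-02  1.42031529e+00 -4.44089210e-16
  1.77813496e+00  9.77244836e-01]
[-5.93551491e-01 -5.68575944e-02  1.42031529e+00 -4.44089210e-16
  1.77813496e+00  8.77244836e-01]
cam (array([ 0.54503854, -0.27793553,  0.36155728]), array([-0.27708584, -0.00319049, -0.96084849])) 2.6417 [ 0.4706635  -0.27771404  0.20003952] [-5.95126012e-01 -5.65992757e-02  1.41999687e+00 -3.18016454e-04
  1.77811103e+00  9.76743770e-01]
```

View pics/w_car.png

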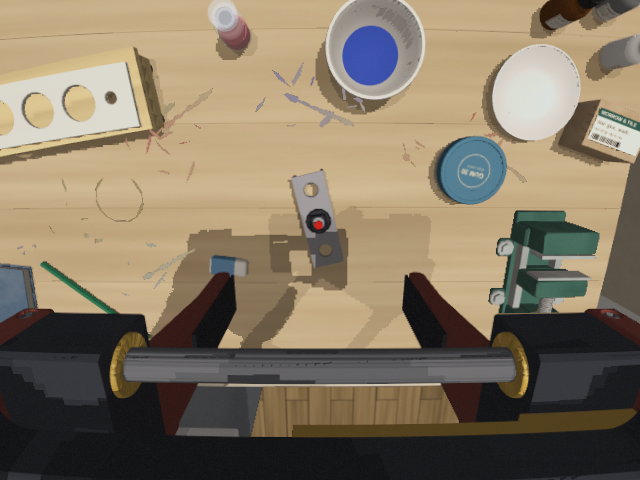

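Run:
```python
from h import *
a=.207
robot.move_ptp([.4712,-.277,.10],q(a))
w=robot.snapshot("wrist")
u,v=w2pix(w,[.4712,-.277,.038]);print(u,v)
for n,z in [("carrier",.028),("rivet",.033),("pin_top",.047)]:
    for d in robot.cut_out(n,"wrist")[:2]:
        ys,xs=np.nonzero(d["region"]); print(n,d["score"],d["rect"],on_plane(w,xs.mean(),ys.mean(),z))
f=w["frame"].astype(int); m=(f[:,:,2]>150)&(f[:,:,1]<70)&(f[:,:,0]<70)
yy,xx=np.nonzero(m); k=(abs(xx-u)<50)&(abs(yy-v)<50); yy,xx=yy[k],xx[k]
print("red",len(xx),xx.mean(),yy.mean(),on_plane(w,xx.mean(),yy.mean(),.046))
s=robot.snapshot("top");f=s["frame"].astype(int)
m=(f[:,:,2]>150)&(f[:,:,1]<90)&(f[:,:,0]<90)
for n,z in (("car",.046),("fr",.048)):
    yy,xx=np.nonzero(m);g=[.4712,-.277,.046] if n=="car" else [.566,.1,.045]
    u2,v2=w2pix(s,g);k=(abs(xx-u2)<12)&(abs(yy-v2)<12);print(n,k.sum(),on_plane(s,xx[k].mean(),yy[k].mean(),z) if k.any() else 0)
u,v=int(u),int(v);c=w["frame"][max(0,v-60):v+60,u-80:u+80]
cv2.imwrite("pics/w1.png",cv2.resize(c,None,fx=5,fy=5,interpolation=cv2.INTER_CUBIC)); print(robot.sense()["time_s"])
```

```text
318.0134618208256 252.71474987666105
carrier 0.9 [291.8, 181.8, 49.2, 130.4] [ 0.47375708 -0.27574043  0.028     ]
rivet 0.79 [300.3, 233.5, 35.4, 35.3] [ 0.47079282 -0.27646047  0.033     ]
pin_top 0.49 [291.5, 182.9, 53.0, 127.3] [ 0.47972747 -0.27452623  0.047     ]
pin_top 0.4 [312.0, 252.4, 12.3, 13.3] [ 0.46994039 -0.27675652  0.047     ]
red 0 nan nan [nan nan nan]
car 0 0
fr 7 [0.56691293 0.10195593 0.048     ]
3.375<stdin>:11: RuntimeWarning: Mean of empty slice.
  ret = ret.dtype.type(ret / rcount)
```

View pics/w1.png

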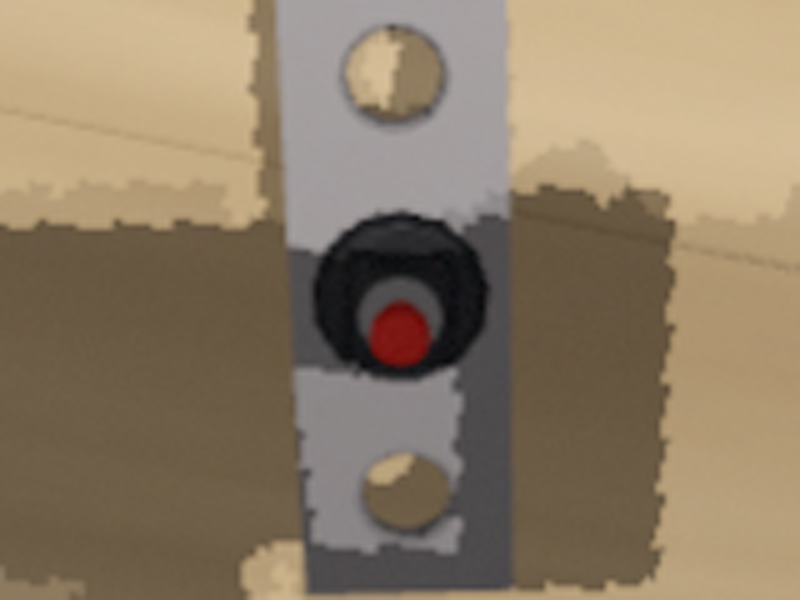

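Run:
```python
from h import *
w=robot.snapshot("wrist")
P=lambda u,v,z:on_plane(w,238+u/5,192+v/5,z)
a,b=P(395,75,.028),P(406,492,.028);d=a-b;yaw=np.arctan2(d[1],d[0])
pin=P(400,335,.0472);fl=P(401,296,.0306)
print(a,b,(a+b)/2,yaw,pin,fl,np.linalg.norm(d))
c=(pin+fl+(a+b)/2)[:2]/3;print(c)
robot.move_ptp([*c,.07],q(yaw))
robot.move_l([*c,.0335],v=.08)
for z in (.0325,.0318,.0312):
    robot.move_l([*c,z],v=.02); s=robot.sense();print(s["contact_force"],s["tcp_pos"])
    if s["contact_force"][2]>3: break
robot.close_gripper(); s=robot.sense();print(s["finger_gap"]*88,s["grip_force"],s["contact_force"],s["tcp_pos"],s["time_s"])
w=robot.snapshot("wrist");cv2.imwrite("pics/w2.png",w["frame"][160:400,160:480])
```

```text
[ 0.50202983 -0.27066039  0.028     ] [ 0.43976246 -0.28536234  0.028     ] [ 0.47089614 -0.27801136  0.028     ] 0.23186350952218782 [ 0.47071408 -0.27795232  0.0472    ] [ 0.47095746 -0.27804395  0.0306    ] 0.06397947339777453
[ 0.47085589 -0.27800254]
[-0.98396806 -0.87788429  0.17534547] [ 0.47109991 -0.27819031  0.03298372]
[ 0.40069965  0.17881365 -0.29217475] [ 0.4708784  -0.27799337  0.03185291]
[-1.0767561  -0.42859214 -0.64547498] [ 0.4708134  -0.27796419  0.0311488 ]
15.458606261670663 29.999924898147583 [-0.80668664 -0.54066198 -1.00974503] [ 0.47085671 -0.27797449  0.03118823] 6.1417
```

View pics/w2.png

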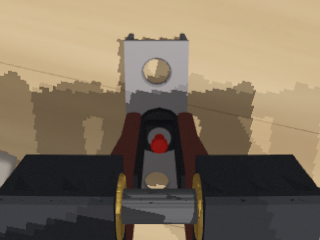

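Run:
```python
from h import *
p=robot.sense()["tcp_pos"]
robot.move_l([p[0],p[1],.11],v=.12)
robot.move_ptp([.53,-.08,.11],q(.1375))
robot.wait(.3)
w=robot.snapshot("wrist");np.save("w_r.npy",w,allow_pickle=True);print(robot.sense()["time_s"],robot.sense()["finger_gap"]*88,w2pix(w,[.5887,-.088,.038]))
f=w["frame"];cv2.imwrite("pics/w3.png",cv2.resize(f,(800,600)))
```

```text
8.1917 15.582425210947378 (np.float64(340.4695949720277), np.float64(168.4888340667403))
```

View pics/w3.png

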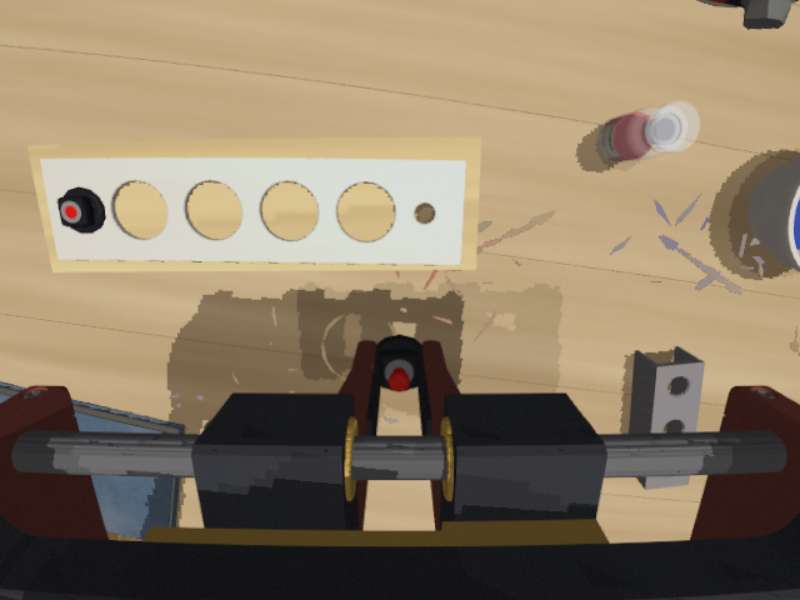

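Run:
```python
from h import *
w=np.load("w_r.npy",allow_pickle=True).item()
f=w["frame"];c=f[105:225,260:400]
cv2.imwrite("pics/w4.png",cv2.resize(c,(700,600),interpolation=cv2.INTER_CUBIC))
P=lambda u,v,z:on_plane(w,u/1.25,v/1.25,z)[:2].round(4)
print("hole",P(425,213,.038)); print("piv flange",P(83,211,.0406))
print("board",P(29,147,.034),P(482,138,.034),P(476,269,.034),P(54,272,.034))
print("plate",P(41,158,.038),P(466,160,.038),P(461,265,.038),P(58,258,.038))
# hole: dark blob
g=cv2.cvtColor(f,cv2.COLOR_BGR2GRAY)[155:187,325:357];m=g<160;yy,xx=np.nonzero(m);print(m.sum(),on_plane(w,325+xx.mean(),155+yy.mean(),.038))
```

```text
hole [ 0.5874 -0.0879]
piv flange [0.5643 0.0992]
board [0.595  0.1342] [ 0.6302 -0.1121] [ 0.56   -0.1219] [0.5248 0.1245]
plate [0.59   0.1241] [ 0.6177 -0.1051] [ 0.5618 -0.1123] [0.5349 0.118 ]
213 [ 0.58741237 -0.0875121   0.038     ]
```

View pics/w4.png

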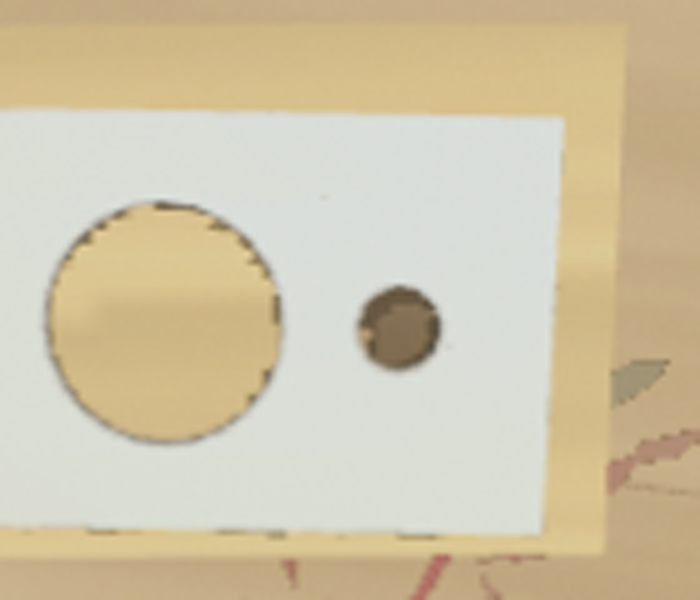

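```bash
cat >> h.py <<'E'
YAW=.1415; EX=np.array([np.cos(YAW),np.sin(YAW)]); EY=np.array([-np.sin(YAW),np.cos(YAW)])
def F(n=4):
    a=[]
    for _ in range(n): robot.wait(.015); a.append(robot.sense()["contact_force"])
    return np.mean(a,0)
def down(xy,z0,z1,f0,lim=4.,step=.0005):
    z=z0
    while z>z1+1e-6:
        z=max(z-step,z1); robot.move_l([*xy,z],v=.02)
        f=F()-f0
        if f[2]>lim: break
    return z,f
E
python3 - <<'E'
from h import *
h=np.array([.588,-.0877])
robot.move_ptp([*h,.08],q(YAW)); robot.move_l([*h,.0655],v=.06); robot.wait(.2)
f0=F(8); np.save("f0.npy",f0); print(f0,robot.sense()["tcp_pos"],robot.sense()["time_s"])
z,f=down(h,.0655,.0575,f0); s=robot.sense();print(z,f,s["tcp_pos"],s["time_s"])
E
```

```text
[ 0.15006714  0.09515511 -0.22987584] [ 0.58812338 -0.08771719  0.06585051] 9.2833
0.0575 [0.21414129 0.09276499 0.23544733] [ 0.58796466 -0.08771601  0.05748265] 14.35
```

Run:
```python
from h import *
f0=np.load("f0.npy"); h=np.array([.588,-.0877])
z,f=down(h,.0575,.0505,f0,step=.0008,lim=3); s=robot.sense();print(z,f,s["tcp_pos"],s["time_s"],s["finger_gap"]*88)
w=robot.snapshot("wrist");u,v=map(int,w2pix(w,[*h,.038]));print(u,v)
cv2.imwrite("pics/w5.png",cv2.resize(w["frame"][v-75:v+75,u-100:u+100],(800,600),interpolation=cv2.INTER_CUBIC))
```

```text
0.0505 [-0.26552077  0.45615326  0.54408194] [ 0.5879872  -0.0876817   0.05046456] 17.2 15.917793967051113
318 281
```

View pics/w5.png

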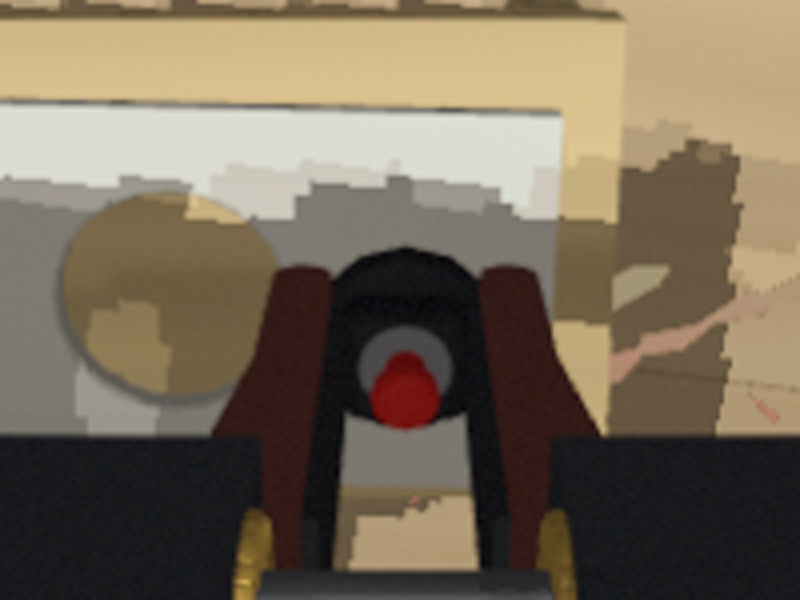

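Run:
```python
from h import *
f0=np.load("f0.npy"); h=np.array([.588,-.0877])
z=.0505
while z>.0405:
    z-=.0006
    robot.move_l([*h,z],v=.02); f=F(3)-f0
    if np.abs(f).max()>2: print(round(z,4),f.round(1),robot.sense()["tcp_pos"].round(4))
    if f[2]>6 or np.hypot(*f[:2])>8: break
s=robot.sense();print(z,f,s["tcp_pos"],s["time_s"],s["finger_gap"]*88)
```

```text
0.0403 [-1.5  0.6  5.8] [ 0.5883 -0.0877  0.041 ]
0.04029999999999995 [-1.45799839  0.6354898   5.78380823] [ 0.58828032 -0.08770184  0.0410139 ] 22.35 15.818840940621591
```

Run:
```python
from h import *
f0=np.load("f0.npy"); h=np.array([.588,-.0877])
z,f=down(h,.0403,.0395,f0,lim=9,step=.0003);print(z,f,robot.sense()["tcp_pos"])
robot.let_go(); robot.wait(.2)
robot.move_l([*h,.11],v=.12)
robot.move_l([h[0]-.05,h[1]-.007,.11],v=.15); robot.wait(.3)
w=robot.snapshot("wrist")
u,v=map(int,w2pix(w,[*h,.045]));print(u,v)
cv2.imwrite("pics/w6.png",cv2.resize(w["frame"][v-60:v+60,u-80:u+80],(800,600),interpolation=cv2.INTER_CUBIC))
np.save("w6.npy",w,allow_pickle=True);print(robot.sense()["time_s"],F()-f0)
```

```text
0.0395 [-2.5193371   0.40397151  8.58798502] [ 0.58842485 -0.08769778  0.04094835]
318 180
26.25 [ 0.21965227 -0.2135692   0.21246397]
```

View pics/w6.png

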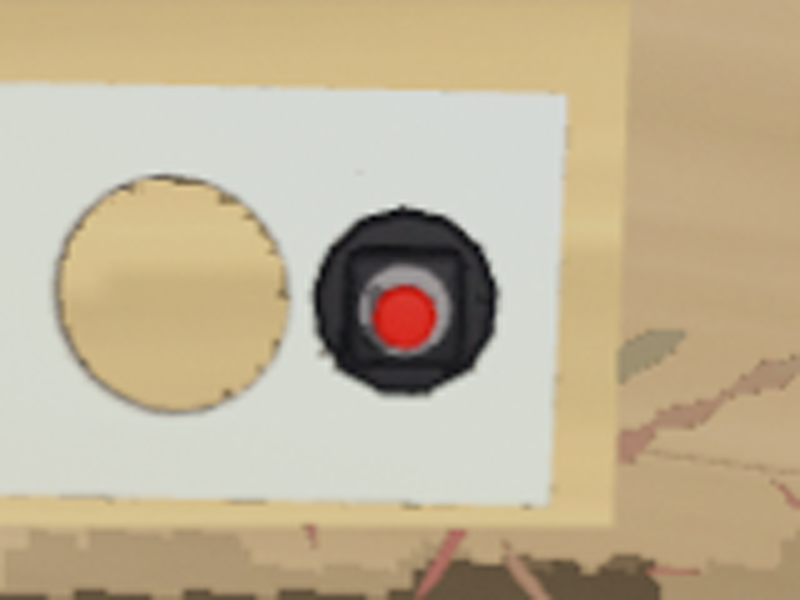

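Run:
```python
from h import *
w=np.load("w6.npy",allow_pickle=True).item();P=lambda u,v,z:on_plane(w,318-80+u/5,180-60+v/5,z)
p=P(405,317,.0572)[:2];print(p,P(405,301,.0406))
xy=(p+P(405,301,.0406)[:2])/2
robot.close_gripper()
robot.move_l([*xy,.09],v=.12); robot.move_l([*xy,.060],v=.06); robot.wait(.2)
f0=F(8); z=.060
while z>.0440:
    z-=.0006; robot.move_l([*xy,z],v=.02); f=F(3)-f0; a=robot.sense()["tcp_pos"]
    print(round(z,4),f.round(1),a.round(4))
    if f[2]>19 or np.hypot(*f[:2])>10: break
print(robot.sense()["time_s"],robot.sense()["finger_gap"]*88)
```

```text
[ 0.58745686 -0.08782019] [ 0.58768437 -0.08777528  0.0406    ]
0.0594 [-0.8  0.4 -0.7] [ 0.5875 -0.0878  0.0593]
0.0588 [0.2 0.3 0.1] [ 0.5875 -0.0878  0.0588]
0.0582 [-0.1  0.4 -0.1] [ 0.5875 -0.0878  0.0582]
0.0576 [-1.   0.2  0.2] [ 0.5876 -0.0878  0.0576]
0.057 [-0.4 -0.   2.4] [ 0.5877 -0.0878  0.0574]
0.0564 [-1.5  0.8  5.2] [ 0.5879 -0.0878  0.0573]
0.0558 [-1.9  0.7  6.6] [ 0.588  -0.0878  0.057 ]
0.0552 [-2.3  0.6  7.5] [ 0.5881 -0.0878  0.0567]
0.0546 [-2.2  1.1  7.9] [ 0.5881 -0.0878  0.0562]
0.054 [-2.7  1.1  8.2] [ 0.5881 -0.0878  0.0557]
0.0534 [-3.1  1.6  8.3] [ 0.5881 -0.0878  0.0551]
0.0528 [-2.4  1.   8.5] [ 0.5881 -0.0878  0.0546]
0.0522 [-2.6  1.   9. ] [ 0.5881 -0.0878  0.054 ]
0.0516 [-3.1  0.7  8.5] [ 0.5881 -0.0878  0.0535]
0.051 [-3.4  1.4  9.1] [ 0.5881 -0.0878  0.0529]
0.0504 [-3.1  1.   9.7] [ 0.5882 -0.0878  0.0524]
0.0498 [-3.3  1.2  9.5] [ 0.5882 -0.0878  0.0519]
0.0492 [-3.5  1.5  9.8] [ 0.5882 -0.0878  0.0513]
0.0486 [-3.8  1.2 10.4] [ 0.5882 -0.0878  0.0508]
0.048 [-3.6  1.  10. ] [ 0.5882 -0.0878  0.0502]
0.0474 [-3.4  1.1 10.6] [ 0.5882 -0.0878  0.0497]
0.0468 [-3.5  1.4 11. ] [ 0.5882 -0.0878  0.0491]
0.0462 [-4.   1.1 11.5] [ 0.5882 -0.0878  0.0486]
0.0456 [-4.5  1.  10.9] [ 0.5882 -0.0878  0.0481]
0.045 [-5.   1.9 13. ] [ 0.5883 -0.0878  0.0478]
0.0444 [-5.9  1.5 15.6] [ 0.5883 -0.0878  0.0478]
0.0438 [-7.1  1.8 17.3] [ 0.5883 -0.0879  0.0477]
37.3417 0.4815297631007714
```

Flush: the pin stopped at z 0.0478, and the force rises steeply there. Retract and check.

Run:
```python
from h import *
h=np.array([.588,-.0878])
robot.move_l([*h,.11],v=.1)
robot.move_l([h[0]-.05,h[1]-.007,.11],v=.15); robot.wait(.3)
w=robot.snapshot("wrist");u,v=map(int,w2pix(w,[*h,.045]))
cv2.imwrite("pics/w7.png",cv2.resize(w["frame"][v-90:v+60,u-80:u+120],(800,600),interpolation=cv2.INTER_CUBIC))
print(robot.sense()["time_s"])
```

```text
38.9833
```

View pics/w7.png

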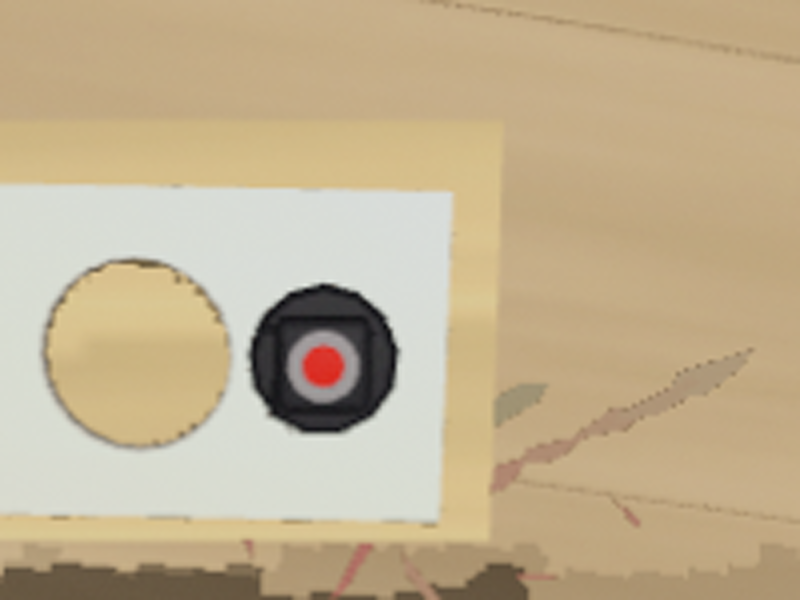

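The picture shows the rivet seated at about (323,358), with the red pin flush and centred in its collar at about (323,366). I'm handing in the job.

```bash
python3 -c "
from h import *
print(robot.sign_off())"
```

```text
the job is handed in; nothing more can be done
None
```

The rivet is through the plate and into the board with its flange seated, and its red pin was then pressed flush; measured contact forces peaked at about 19 N, the arm stayed clear of the jar, tin and eraser, and I handed the job in at about 39 s.

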